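Locate the detector module on its dowels and clamp it

TASK

Put the detector module back in its place on the optical breadboard: slide its base plate along the board, without lifting or tipping it, until its long far edge is hard against both dowel pins and its end is hard against the end stop. With the plate seated on all three, push the toggle clamp's handle fully down so that the clamp holds it, then let go. Leave the other things where they are.

Things in the scene. Friction and masses are not known exactly. Their poses are not given: they have to be found in the camera images.
- board: Black optical breadboard, 300 x 420 x 12.7 mm, fixed to the bench; its place and yaw vary. Origin at the centre of its underside; x points across it away from the robot (at yaw 0), y along its length to the left, z up. On it are fixed two dowel pins, an end stop, a toggle clamp and, 50 mm to +x of the dowels, a small black iris on a post, 60 mm tall over the board.
- module_mid (a point): Loose detector module, by the centre of its base plate, half-way up (6 mm over the board). The aluminium plate is 100 mm (x) by 150 mm (y) by 12 mm thick and lies flat on the board. Its x points to the long edge that meets the dowels, its y to the short end that meets the end stop. 0.55 to 0.95 kg, slides under a few newtons. Starts 30-55 mm short of the dowels, 12-35 mm short of the stop, yaw up to 0.25.
- housing_top (a point): Top centre of the module's white box-shaped detector housing, 50 mm (x) by 64 mm (y), fixed on the base plate 5 mm to -x of its centre; this top is 50 mm above the plate's underside, with two connector studs 8 mm tall on it. A black lens tube (25 mm diameter) points from it to +x, ending 5 mm inside the plate's edge
- home (a point): Point on the board where module_mid lies when the plate touches both dowels and the end stop. Its axes are the board's (x toward the dowels, y toward the end stop); it is 25 mm to +x and 35 mm to -y of the board's centre and 6 mm above its top.
- dowel_a (a point): Top centre of the first steel dowel pin: 10 mm diameter, standing 18 mm above the board, 55 mm to +x and 60 mm to -y of home. The plate's long +x edge rests against the -x side of both pins.
- dowel_b (a point): Top centre of the second, equal dowel pin, 55 mm to +x and 10 mm to +y of home (70 mm from the first).
- stop_face (a point): Middle of the working face of the end stop, a steel block 44 mm wide (x), 16 mm deep (y) and 10 mm tall fixed 75 mm to +y of home, directly in front of the clamp; the plate's +y end rests against its -y face.
- handle_pivot (a point): Pivot of the toggle clamp's handle, between the clamp's two steel cheeks (46 mm wide, 44 mm deep foot, 37 mm tall) standing behind the end stop, 123 mm to +y of home and 30 mm above the board's top. Fixed to the board, with the board's axes; the pivot runs along x.
- handle_grip (a point): Middle of the black hand grip (74 mm long, 18 mm diameter), on the handle's centre line 85 mm from the pivot; the handle ends 120 mm from the pivot. It swings in the upright plane along the board's y: at joint value 0 it stands 80 degrees above level, leaning to +y; closed it points to +y, 5 degrees above level.
- clamp_handle (a joint): Clamp handle angle, rad: 0 = open (up), 1.309 = fully closed (down). Starts at 0 to 0.45 and stays where it is left. It takes about 4 N at the grip to swing, and 10 to 15 N over the last 0.02 rad, where the clamp's rubber foot meets the plate and squeezes it; only then does the clamp hold.
- clamp_arm: Steel clamp arm (54 mm long), geared to the handle: as the handle goes down it swings from upright (its top 80 mm over the board) to level, over the end stop, and sets the rubber foot at its end on the plate, 18 mm inside the plate's end. Origin at its hinge, 101 mm to +y of home and 26 mm above the board's top
- bottle_mid (a point): Bystander: clear wash bottle with orange cap and spout, 72 mm diameter, 207 mm tall, standing on the bench to the right of the board. Point on its axis, 80 mm up.
- rack_mid (a point): Bystander: white foam rack 100 x 180 x 55 mm with blue-capped tubes (89 mm tall in all), on the bench to the left of the board. Point at the rack's centre, half-way up.
- hex_driver_grip (a point): Bystander: hex driver with a black handle, 160 mm long, 26 mm thick, lying along the board's far left edge, about 100 mm to +x of the clamp. Point in its handle.
Not all that is in view belongs to the job. Leave any green or yellow look-alike of the part that bears module_mid alone.

How it is judged:
By the outcome, as a careful person would: the job done as asked, in the order asked, and still so for the second after the job is handed in, with the robot touching nothing.
It also fails if it takes over 64 s, if anything falls off the work surface, if the arm or the gripper's body presses on something with over 40 N, if the wrist force passes 120 N, or if a joint passes its speed limit or range.

ROBOT

A 7-joint arm with a two-finger parallel gripper is mounted at the origin on the work surface. World frame = base frame: x ahead of the robot, y to its left, z up, the work surface at z = 0. Lengths are in m, angles in rad, forces in N, time in s.
With the tool pointing down it reaches from about 0.4 to 0.85 m from the base axis. Payload 4.4 kg.
Tool frame: the origin (TCP) lies midway between the tips of the shut fingers; the grasp point (between the pads) lies 19 mm behind it; z points along the fingers, y is the line along which they close (so a half turn about z gives the same grasp; the last joint's range is limited). The gripper opens to 94 mm and grips with 3 to 60 N. Pads are 16 mm wide; open, the fingers measure 119 mm over their backs; the gripper's body (75 mm by 177 mm) begins 78 mm behind the grasp point.
Start: joints at [1.251, 0.628, 0.038, 1.517, -0.027, 0.996, -0.02], TCP at [0.163, -0.629, 0.205] pointing down, gripper open.
Joint ranges: [-3.06, 3.06], [-0.37, 2.12], [-1.25, 1.32], [0.18, 2.47], [-1.1, 4.24], [0.23, 1.98], [-2.94, 2.94]. Speed limits (rad/s): [2.57, 2.57, 3.14, 3.14, 3.14, 3.14, 3.14].

INTERFACE

Orientations are given as a unit quaternion [w, x, y, z].
In Python, from bench import * gives the robot as it stands. The module is installed in compiled form; this text tells all that it offers.
- The arm moves only by the shell command python3 -m inch 'ROWS' [FORCE]. ROWS is JSON, a list of rows, each an object of numbers: "claw": the closure in counts, from 0 (fully open) to 255 (shut); "tx", "ty", "tz": the shift along the tool's x, y, z as a fraction of full scale; "twist": the turn about the tool's z as a fraction of full scale. A call has 1 to 5 rows; each row shifts and turns the commanded pose from where the row before left it, along the tool's axes as they then stand; what a row does not reach is not made up. Full scale, the value 1, is 150 mm for a shift and 90 degrees for a turn. A row lasts 1/10 s, in which the tool goes at most 50 mm and 8.59 degrees, less where a joint would pass 70% of its speed; a pose out of reach is approached as far as the arm can. A call with a number of a shift or a turn outside -1 to 1 is refused whole. A call with a gripper value outside its range is refused whole. The fingers move at their own pace and stop on an object; FORCE is the grip in N (left out, the last holds). Time passes only in rows, so rows that do not move let the fingers close. It gives the time, the measured TCP pose, the force, the opening and the grip force at its end, in the units of the state.
- get_state(): the state, without advancing time (a new reading comes with each control period).
- get_image(name): name is "side" or "top" or "wrist"; returns a dict with "color" (400x640x3 uint8, blue, green, red), "intrinsics" (3x3 intrinsics, pixels), "R" (3x3) and "t" (3): a world point X has camera coordinates R X + t. Camera axes: x right, y down, z forward; pixel columns grow to the right and rows downward; lengths in m; the calibration is good to about 2 mm. A picture is of the moment at which its call begins. There is no depth.
- finish_job(): hands the job in; it is judged then, once.
The state is a dict: "clock": time; "qpos": joint angles; "qd": joint speeds; "effort": joint torques, N m; "position": TCP position; "orientation": TCP orientation; "contact_force": force on the tool from outside, world axes, zero at the start; "moment": the same for the moment, N m; "finger_gap": finger opening in m; "grasp_force": force on a finger pad.
Only numpy, scipy, OpenCV 4.12 (cv2) and the standard library are available. Lean on these libraries where they do the work, as an engineer would, in place of code of your own. Each camera call takes 0.05 s, during which the arm holds its last target. There are 200 camera calls.

## Working session

There is one attempt and no reset: what is moved stays moved. The work goes in short steps, Python scripts to look and compute and a shell command to move; the robot and the scene stay as the last step left them, time stands still between calls to the robot, and variables do not carry over. Pictures are saved under pics/ and viewed, at most 10 in all, crops included, and the job is handed in when it is done.

```bash
mkdir -p pics
cat > h.py <<'E'
from bench import *
import numpy as np, cv2
def snap(n,f):
    im=get_image(n); cv2.imwrite(f,im["color"]); return im
def ray(im,u,v,z):
    K,R,t=np.array(im["intrinsics"]),np.array(im["R"]),np.array(im["t"])
    d=R.T@np.linalg.solve(K,[u,v,1.]); c=-R.T@t
    return c+d*(z-c[2])/d[2]
def proj(im,X):
    K,R,t=np.array(im["intrinsics"]),np.array(im["R"]),np.array(im["t"])
    p=K@(R@np.array(X)+t); return p[:2]/p[2]
E
python3 - <<'E'
from h import *
import pickle
for n in("top","side"):
    im=snap(n,f"pics/{n}0.png"); pickle.dump(im,open(n+"0.pkl","wb"))
    print(n,-np.array(im["R"]).T@im["t"],np.array(im["R"]).round(2).tolist())
s=get_state();print({k:np.round(v,3) for k,v in s.items()})
E
```

```text
top [ 0.26287479 -0.00462824  1.4103079 ] [[0.01, -1.0, -0.02], [-0.98, -0.0, -0.18], [0.18, 0.02, -0.98]]
side [0.4144005  1.03058587 0.85423015] [[-1.0, -0.07, 0.01], [-0.05, 0.58, -0.81], [0.05, -0.81, -0.58]]
{'clock': np.float64(0.1), 'qpos': array([ 1.251,  0.629,  0.038,  1.518, -0.027,  0.996, -0.02 ]), 'qd': array([-0.   , -0.001, -0.001, -0.   ,  0.001,  0.   , -0.002]), 'effort': array([ 2.0000e-03, -5.5080e+01,  1.1470e+00, -1.8712e+01, -5.2000e-02,
        1.9000e-02,  0.0000e+00]), 'position': array([ 0.163, -0.629,  0.205]), 'orientation': array([-0.001,  0.992,  0.127, -0.   ]), 'contact_force': array([ 0.633, -0.223, -0.179]), 'moment': array([-0.03 , -0.023,  0.003]), 'grasp_force': np.float64(0.0), 'finger_gap': np.float64(0.094)}
```

View pics/top0.png

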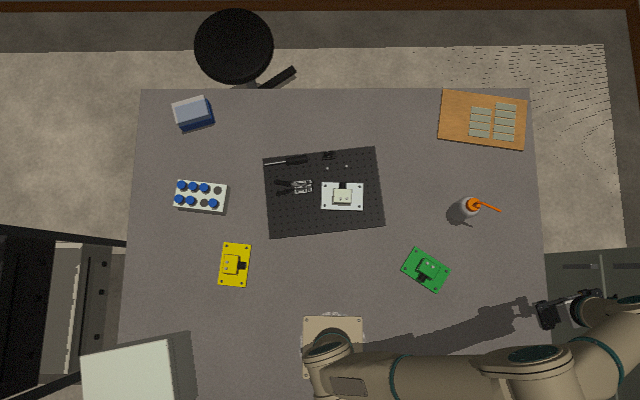

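View pics/side0.png

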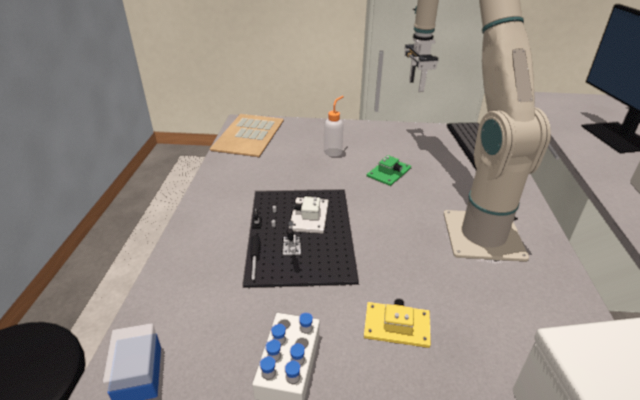

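The top view shows the board with corners at about (262,157), (375,146), (385,227) and (271,239). The white module is at (342,196), the dowels near (327,168) and (347,166), and the clamp near (300,186) with its handle pointing left. Green and yellow are the look-alikes. Next I measure roughly, then look from the wrist camera.

Run:
```python
from h import *
import pickle
im=pickle.load(open("top0.pkl","rb")); c=im["color"]
g=c.max(2); m=(g<75).astype(np.uint8); m[:140]=0;m[250:]=0;m[:,:250]=0;m[:,400:]=0
m=cv2.morphologyEx(m,cv2.MORPH_CLOSE,np.ones((5,5)))
w=((c.min(2)>150)).astype(np.uint8); w[:175]=0;w[220:]=0;w[:,:315]=0;w[:,370:]=0
for k,mm,z in(("board",m,.0127),("mod",w,.0247)):
    ct=max(cv2.findContours(mm,0,2)[0],key=cv2.contourArea)
    b=cv2.boxPoints(cv2.minAreaRect(cv2.convexHull(ct)))
    P=np.array([ray(im,*p,z) for p in b]);print(k,b.round(1).tolist());print(P.round(4),P.mean(0).round(4))
    for i in range(4):
        d=P[(i+1)%4]-P[i];print(np.linalg.norm(d).round(4),np.degrees(np.arctan2(d[1],d[0])).round(1))
for p in((327,168),(347,166)):print(ray(im,*p,.0307))
```

```text
board [[259.8999938964844, 158.1999969482422], [375.79998779296875, 144.89999389648438], [385.1000061035156, 226.0], [269.1000061035156, 239.1999969482422]]
[[ 0.6665  0.2708  0.0127]
 [ 0.7179 -0.1599  0.0127]
 [ 0.4155 -0.1881  0.0127]
 [ 0.3663  0.2267  0.0127]] [0.5416 0.0374 0.0127]
0.4337 -83.2
0.3037 -174.7
0.4178 96.8
0.3034 8.3
mod [[320.8999938964844, 208.60000610351562], [321.79998779296875, 181.6999969482422], [362.8999938964844, 183.0], [362.0, 209.89999389648438]]
[[ 0.476   0.042   0.0247]
 [ 0.5749  0.0396  0.0247]
 [ 0.5701 -0.1093  0.0247]
 [ 0.4715 -0.1051  0.0247]] [ 0.5231 -0.0332  0.0247]
0.0989 -1.4
0.1489 -91.8
0.0986 177.5
0.1471 88.2
[0.62447122 0.02091108 0.0307    ]
[ 0.63206535 -0.05183048  0.0307    ]
```

```bash
python3 -m inch '[{"tz":-0.32},{"tz":-0.32},{"tz":-0.32},{"tx":0.22,"ty":-0.22},{"tx":0.22,"ty":-0.22}]'
python3 -m inch '[{"tx":0.22,"ty":-0.22},{"tx":0.22,"ty":-0.22},{"tx":0.22,"ty":-0.22},{"tx":0.22,"ty":-0.22},{"tx":0.22,"ty":-0.22}]'
python3 -m inch '[{"tx":0.22,"ty":-0.22},{"tx":0.22,"ty":-0.22},{"tx":0.22,"ty":-0.22},{"twist":0.09},{}]'
python3 - <<'E'
from h import *
import pickle
im=snap("wrist","pics/w1.png"); pickle.dump(im,open("w1.pkl","wb"))
print(-np.array(im["R"]).T@im["t"],np.array(im["R"]).round(2).tolist()); print(get_state()["orientation"])
E
```

```text
[ 0.23919586 -0.6081976   0.38482624] [[0.25, -0.97, -0.0], [-0.93, -0.24, 0.27], [-0.26, -0.07, -0.96]]
[-7.07160890e-04  9.91959298e-01  1.26555298e-01 -8.48729174e-05]validation failed for argument at $[0]...
validation failed for argument at $[0]...
validation failed for argument at $[0]...
```

View pics/w1.png

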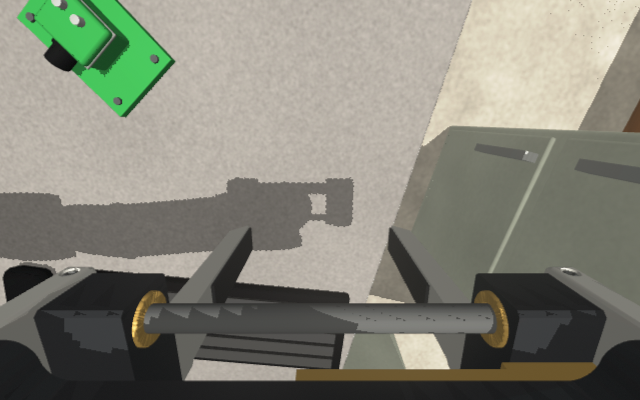

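The rows were refused, probably because every key is required. This view only shows the green decoy at top left and the fingers. I'll retry with full rows.

```bash
python3 -m inch '[{"claw":0,"tx":0,"ty":0,"tz":-0.32,"twist":0},{"claw":0,"tx":0,"ty":0,"tz":-0.32,"twist":0},{"claw":0,"tx":0,"ty":0,"tz":-0.32,"twist":0},{"claw":0,"tx":0.22,"ty":-0.22,"tz":0,"twist":0},{"claw":0,"tx":0.22,"ty":-0.22,"tz":0,"twist":0}]' && 
python3 -m inch '[{"claw":0,"tx":0.22,"ty":-0.22,"tz":0,"twist":0},{"claw":0,"tx":0.22,"ty":-0.22,"tz":0,"twist":0},{"claw":0,"tx":0.22,"ty":-0.22,"tz":0,"twist":0},{"claw":0,"tx":0.22,"ty":-0.22,"tz":0,"twist":0},{"claw":0,"tx":0.22,"ty":-0.22,"tz":0,"twist":0}]'
```

```text
clock: 0.65
position: [0.2106, -0.5493, 0.3508]
orientation: [0.002, 0.992, 0.125, 0.0]
contact_force: [1.3, 0.3, -0.8]
finger_gap: 0.0939
grasp_force: 0.0
clock: 1.15
position: [0.3293, -0.3457, 0.3494]
orientation: [0.0, 0.992, 0.126, 0.0]
contact_force: [0.5, -0.0, -0.5]
finger_gap: 0.0936
grasp_force: 0.0
```

```bash
python3 -m inch '[{"claw":0,"tx":0.19,"ty":-0.23,"tz":0,"twist":0},{"claw":0,"tx":0.19,"ty":-0.23,"tz":0,"twist":0},{"claw":0,"tx":0.19,"ty":-0.23,"tz":0,"twist":0},{"claw":0,"tx":0.19,"ty":-0.23,"tz":0,"twist":0},{"claw":0,"tx":0.19,"ty":-0.23,"tz":0,"twist":0}]' && 
python3 -m inch '[{"claw":0,"tx":0.19,"ty":-0.23,"tz":0,"twist":0},{"claw":0,"tx":0.19,"ty":-0.23,"tz":0,"twist":0},{"claw":0,"tx":0.19,"ty":-0.23,"tz":0,"twist":0},{"claw":0,"tx":0,"ty":0,"tz":0,"twist":0.09},{"claw":0,"tx":0,"ty":0,"tz":0,"twist":0}]'
python3 -m inch '[{"claw":0,"tx":0,"ty":0,"tz":0,"twist":0},{"claw":0,"tx":0,"ty":0,"tz":0,"twist":0}]'
python3 - <<'E'
from h import *
import pickle
im=snap("wrist","pics/w2.png"); pickle.dump(im,open("w2.pkl","wb"))
print(-np.array(im["R"]).T@im["t"],np.array(im["R"]).round(2).tolist())
E
```

```text
clock: 1.65
position: [0.4237, -0.1431, 0.3496]
orientation: [0.0, 0.992, 0.126, 0.0]
contact_force: [1.0, -0.1, 0.2]
finger_gap: 0.0941
grasp_force: 0.0
clock: 2.15
position: [0.4802, -0.0221, 0.3491]
orientation: [0.0, 0.998, 0.057, -0.0]
contact_force: [0.1, -0.1, 0.2]
finger_gap: 0.0938
grasp_force: 0.0
clock: 2.35
position: [0.4799, -0.0243, 0.3494]
orientation: [0.0, 0.998, 0.056, -0.0]
contact_force: [-0.2, 0.3, -0.2]
finger_gap: 0.0938
grasp_force: 0.0
[ 0.55795228 -0.01446141  0.52956753] [[0.11, -0.99, 0.0], [-0.96, -0.11, 0.27], [-0.27, -0.03, -0.96]]
```

View pics/w2.png

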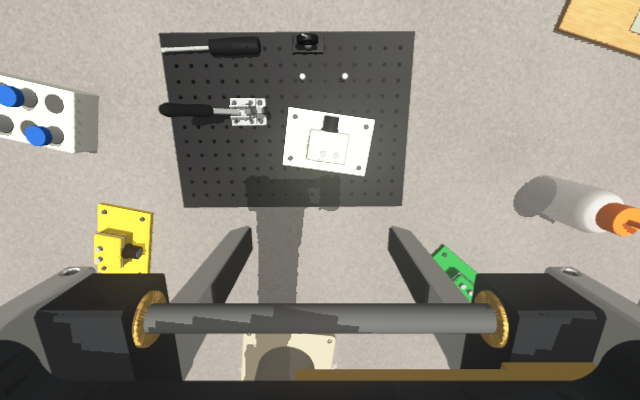

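The wrist view shows the whole board, with corners (160,34), (414,32), (402,206) and (184,207). The dowels are at (303,76) and (345,76). The module plate spans about (283–375, 107–176), the clamp cheeks are at (248,112), and the handle grip runs from (160,108) to (212,113).

```bash
cat > meas.py <<'E'
from h import *
def blobcen(c,u,v,r,thr):
    p=c[v-r:v+r+1,u-r:u+r+1].min(2).astype(float); w=np.clip(p-thr,0,None)
    yy,xx=np.mgrid[v-r:v+r+1,u-r:u+r+1]; return (w*xx).sum()/w.sum(),(w*yy).sum()/w.sum()
def plate(im,roi,z=.0247,thr=150):
    c=im["color"]; w=np.zeros(c.shape[:2],np.uint8); u0,v0,u1,v1=roi
    w[v0:v1,u0:u1]=(c[v0:v1,u0:u1].min(2)>thr)
    w=cv2.morphologyEx(w,cv2.MORPH_OPEN,np.ones((3,3)))
    ct=max(cv2.findContours(w,0,2)[0],key=cv2.contourArea)
    W=np.array([ray(im,*p,z)[:2] for p in cv2.convexHull(ct)[:,0]],np.float32)
    return cv2.minAreaRect(W),cv2.boxPoints(cv2.minAreaRect(W))
E
python3 - <<'E'
from meas import *
import pickle
im=pickle.load(open("w2.pkl","rb"));c=im["color"]
A=ray(im,*blobcen(c,345,76,5,120),.0307);B=ray(im,*blobcen(c,303,76,5,120),.0307)
print("dowels",A,B,np.linalg.norm(A-B))
m=(c.max(2)<75).astype(np.uint8);m[:25]=0;m[215:]=0;m[:,:150]=0;m[:,425:]=0
m=cv2.morphologyEx(m,cv2.MORPH_CLOSE,np.ones((9,9)))
cs=np.array([ray(im,*p,.0127) for p in((160,34),(414,32),(402.5,206.5),(184,207.5))]);print(cs.round(4),cs.mean(0))
for i in range(4):
    d=cs[(i+1)%4]-cs[i];print(np.linalg.norm(d).round(4),np.degrees(np.arctan2(d[1],d[0])).round(2))
yd=np.arctan2(*(B-A)[[1,0]])-np.pi/2
for yaw in(yd,):
    R=np.array([[np.cos(yaw),-np.sin(yaw)],[np.sin(yaw),np.cos(yaw)]])
    hd=((A+B)/2)[:2]-R@[.055,-.025]; hb=cs.mean(0)[:2]+R@[.025,-.035]
    print("yaw",np.degrees(yaw),"home",hd,hb)
    r,b=plate(im,(275,100,380,182));print(r,b)
    print("module in home frame",R.T@(np.array(r[0])-hd))
    for t in np.arange(0,.5,.1):
        a=np.radians(80)-t; q=lambda s:np.r_[hd+R@[0,.123+s*np.cos(a)],.0427+s*np.sin(a)]
        print(t,proj(im,q(.048)).round(),proj(im,q(.12)).round())
E
```

```text
dowels [ 0.63241096 -0.04710207  0.0307    ] [0.62403952 0.02240107 0.0307    ] 0.07000548567260174
[[ 0.6634  0.2613  0.0127]
 [ 0.7131 -0.1524  0.0127]
 [ 0.4162 -0.1909  0.0127]
 [ 0.367   0.2274  0.0127]] [0.53994247 0.03636032 0.0127    ]
0.4166 -83.15
0.2994 -172.61
0.4212 96.71
0.2984 6.52
yaw 6.86801271593807 home [0.57063034 0.00589306] [0.56894847 0.00460103]
((0.5214527249336243, -0.032205045223236084), (0.1512177586555481, 0.10104487836360931), 88.36909484863281) [[ 0.46879888 -0.10634539]
 [ 0.5698028  -0.10922121]
 [ 0.5741066   0.04193529]
 [ 0.47310263  0.04481111]]
module in home frame [-0.0533806  -0.03194394]
0.0 [219. 110.] [190. 108.]
0.1 [216. 110.] [181. 109.]
0.2 [214. 110.] [174. 109.]
0.30000000000000004 [211. 110.] [167. 109.]
0.4 [209. 110.] [162. 109.]
```

```bash
python3 -m inch '[{"claw":0,"tx":0.237,"ty":0.079,"tz":0,"twist":0},{"claw":0,"tx":0,"ty":0,"tz":0.2,"twist":0.089},{"claw":0,"tx":0,"ty":0,"tz":0.32,"twist":0},{"claw":0,"tx":0,"ty":0,"tz":0.32,"twist":0},{"claw":0,"tx":0,"ty":0,"tz":0.32,"twist":0}]' && 
python3 -m inch '[{"claw":0,"tx":0,"ty":0,"tz":0.2,"twist":0},{"claw":0,"tx":0,"ty":0,"tz":0.1,"twist":0},{"claw":0,"tx":0,"ty":0,"tz":0,"twist":0},{"claw":0,"tx":0,"ty":0,"tz":0,"twist":0}]'
python3 - <<'E'
from h import *
im=snap("wrist","pics/w3.png")
E
```

```text
clock: 2.9
position: [0.517, -0.032, 0.1743]
orientation: [0.0, 1.0, -0.014, 0.001]
contact_force: [1.2, 0.0, -0.6]
finger_gap: 0.094
grasp_force: 0.0
clock: 3.3
position: [0.5172, -0.0315, 0.1309]
orientation: [0.0, 1.0, -0.014, 0.0]
contact_force: [-0.2, 0.9, 0.4]
finger_gap: 0.0941
grasp_force: 0.0
```

View pics/w3.png

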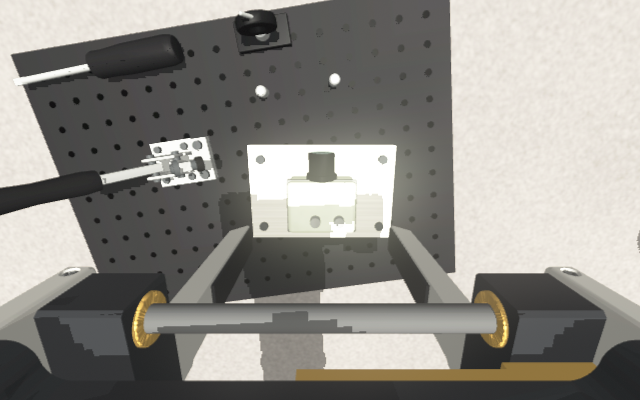

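The plate is square in the image (248–396, 145–237), with the housing centred between the fingers. I'll descend and grip lightly.

```bash
python3 -m inch '[{"claw":0,"tx":0,"ty":0,"tz":0.3,"twist":0},{"claw":0,"tx":0,"ty":0,"tz":0.2,"twist":0},{"claw":0,"tx":0,"ty":0,"tz":0.15,"twist":0},{"claw":0,"tx":0,"ty":0,"tz":0,"twist":0},{"claw":0,"tx":0,"ty":0,"tz":0,"twist":0}]' 15 && 
python3 -m inch '[{"claw":80,"tx":0,"ty":0,"tz":0,"twist":0},{"claw":120,"tx":0,"ty":0,"tz":0,"twist":0},{"claw":160,"tx":0,"ty":0,"tz":0,"twist":0},{"claw":160,"tx":0,"ty":0,"tz":0,"twist":0},{"claw":160,"tx":0,"ty":0,"tz":0,"twist":0}]' 15
```

```text
clock: 3.85
position: [0.5179, -0.031, 0.0342]
orientation: [0.0, 1.0, -0.014, 0.001]
contact_force: [0.2, 0.3, -0.9]
finger_gap: 0.0939
grasp_force: 0.0
clock: 4.35
position: [0.5173, -0.0317, 0.0336]
orientation: [0.0, 1.0, -0.014, 0.0]
contact_force: [-0.6, -1.9, 6.1]
finger_gap: 0.0642
grasp_force: 15.0
```

```bash
python3 -m inch '[{"claw":160,"tx":0,"ty":0,"tz":0,"twist":-0.031},{"claw":160,"tx":0,"ty":0,"tz":0,"twist":-0.031},{"claw":160,"tx":0,"ty":0,"tz":0,"twist":-0.032},{"claw":160,"tx":0,"ty":0,"tz":0,"twist":0},{"claw":160,"tx":0,"ty":0,"tz":0,"twist":0}]' && 
python3 -m inch '[{"claw":160,"tx":0.075,"ty":-0.04,"tz":0,"twist":0},{"claw":160,"tx":0.075,"ty":-0.04,"tz":0,"twist":0},{"claw":160,"tx":0.075,"ty":-0.04,"tz":0,"twist":0},{"claw":160,"tx":0.075,"ty":-0.04,"tz":0,"twist":0},{"claw":160,"tx":0,"ty":0,"tz":0,"twist":0}]'
python3 - <<'E'
from h import *
im=snap("wrist","pics/w4.png")
import pickle; pickle.dump(im,open("w4.pkl","wb"))
E
```

```text
clock: 4.85
position: [0.5176, -0.0312, 0.0336]
orientation: [0.0, 0.998, 0.061, 0.001]
contact_force: [0.1, -0.5, 5.2]
finger_gap: 0.0639
grasp_force: 15.0
clock: 5.35
position: [0.56, -0.0008, 0.0333]
orientation: [-0.0, 0.998, 0.061, 0.001]
contact_force: [2.3, 1.4, 1.8]
finger_gap: 0.0638
grasp_force: 15.0
```

View pics/w4.png

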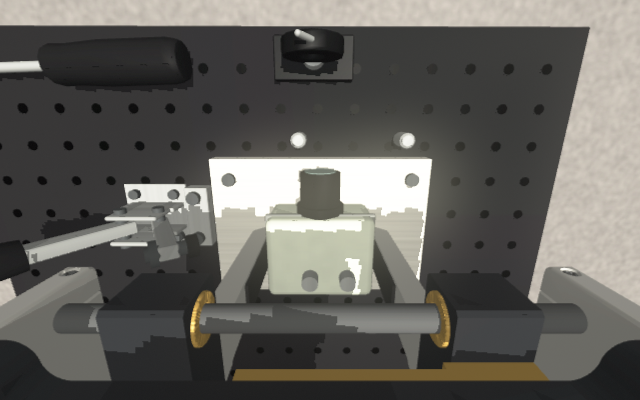

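The plate's far edge is at row 157, a few mm short of the dowels at (299,140) and (406,140), and parallel to them. The stop is just left of the plate's end at column 210. I'll creep in x until contact.

```bash
python3 -m inch '[{"claw":160,"tx":0.014,"ty":0,"tz":0,"twist":0},{"claw":160,"tx":0.014,"ty":0,"tz":0,"twist":0},{"claw":160,"tx":0,"ty":0,"tz":0,"twist":0}]' && 
python3 -m inch '[{"claw":160,"tx":0.01,"ty":0,"tz":0,"twist":0},{"claw":160,"tx":0,"ty":0,"tz":0,"twist":0},{"claw":160,"tx":0,"ty":0,"tz":0,"twist":0}]'
python3 -m inch '[{"claw":160,"tx":0.01,"ty":0,"tz":0,"twist":0},{"claw":160,"tx":0,"ty":0,"tz":0,"twist":0},{"claw":160,"tx":0,"ty":0,"tz":0,"twist":0}]'
```

```text
clock: 5.7
position: [0.5602, -0.0008, 0.0332]
orientation: [-0.0, 0.998, 0.06, -0.002]
contact_force: [-5.3, 1.3, 9.3]
finger_gap: 0.0639
grasp_force: 15.0
clock: 6.0
position: [0.5612, -0.0009, 0.0332]
orientation: [-0.0, 0.998, 0.06, -0.003]
contact_force: [-4.9, 0.7, 10.3]
finger_gap: 0.0633
grasp_force: 15.0
clock: 6.3
position: [0.5626, -0.001, 0.0332]
orientation: [0.0, 0.998, 0.06, -0.003]
contact_force: [-5.0, 1.0, 10.8]
finger_gap: 0.0638
grasp_force: 15.0
```

```bash
python3 -m inch '[{"claw":160,"tx":0.014,"ty":0,"tz":0,"twist":0},{"claw":160,"tx":0,"ty":0,"tz":0,"twist":0},{"claw":160,"tx":0,"ty":0,"tz":0,"twist":0}]' && 
python3 -m inch '[{"claw":160,"tx":0.014,"ty":0,"tz":0,"twist":0},{"claw":160,"tx":0,"ty":0,"tz":0,"twist":0},{"claw":160,"tx":0,"ty":0,"tz":0,"twist":0}]'
python3 -m inch '[{"claw":160,"tx":0.014,"ty":0,"tz":0,"twist":0},{"claw":160,"tx":0,"ty":0,"tz":0,"twist":0},{"claw":160,"tx":0,"ty":0,"tz":0,"twist":0}]'
```

```text
clock: 6.6
position: [0.5648, -0.0009, 0.0332]
orientation: [0.0, 0.998, 0.06, -0.003]
contact_force: [-5.8, -0.0, 10.4]
finger_gap: 0.0644
grasp_force: 15.0
clock: 6.9
position: [0.5669, -0.0009, 0.0331]
orientation: [0.0, 0.998, 0.06, -0.003]
contact_force: [-5.5, -0.2, 9.4]
finger_gap: 0.0635
grasp_force: 15.0
clock: 7.2
position: [0.5679, -0.0008, 0.0331]
orientation: [0.0, 0.998, 0.06, -0.004]
contact_force: [-6.4, -0.8, 11.7]
finger_gap: 0.0637
grasp_force: 15.0
```

```bash
python3 -m inch '[{"claw":160,"tx":0.014,"ty":0,"tz":0,"twist":0},{"claw":160,"tx":0,"ty":0,"tz":0,"twist":0},{"claw":160,"tx":0,"ty":0,"tz":0,"twist":0}]' && 
python3 -m inch '[{"claw":160,"tx":0.014,"ty":0,"tz":0,"twist":0},{"claw":160,"tx":0,"ty":0,"tz":0,"twist":0},{"claw":160,"tx":0,"ty":0,"tz":0,"twist":0}]'
python3 - <<'E'
from h import *
im=get_image("wrist"); cv2.imwrite("pics/w5.png",cv2.resize(im["color"][100:300,150:470],None,fx=2.4,fy=2.4))
import pickle; pickle.dump(im,open("w5.pkl","wb"))
E
```

```text
clock: 7.5
position: [0.5687, -0.0007, 0.0328]
orientation: [0.0, 0.998, 0.06, -0.005]
contact_force: [-8.3, -1.1, 11.5]
finger_gap: 0.0637
grasp_force: 15.0
clock: 7.8
position: [0.5697, -0.0006, 0.0325]
orientation: [0.001, 0.998, 0.06, -0.006]
contact_force: [-9.7, 0.6, 11.0]
finger_gap: 0.064
grasp_force: 15.0
```

View pics/w5.png

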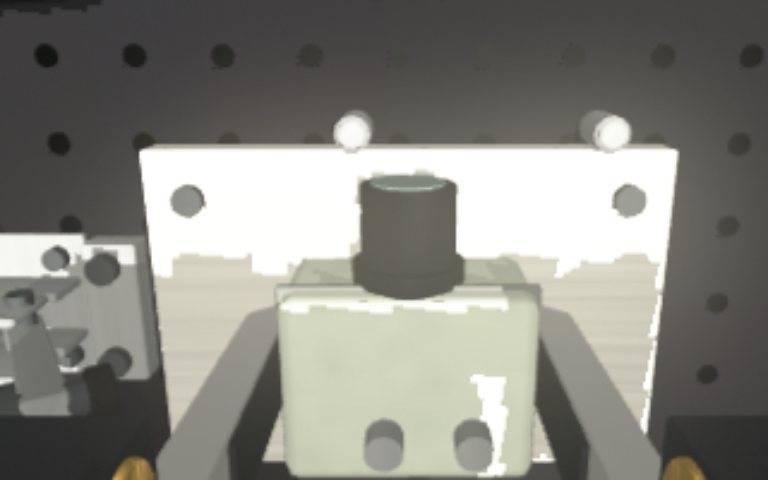

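Both dowels touch the plate's far edge, at (352,132) and (612,132) in the crop, and the edge is level across. About 3–5 mm remains to the stop on the left. Now I slide in +y, keeping the x preload.

```bash
python3 -m inch '[{"claw":160,"tx":0,"ty":-0.02,"tz":0,"twist":0},{"claw":160,"tx":0,"ty":0,"tz":0,"twist":0},{"claw":160,"tx":0,"ty":-0.014,"tz":0,"twist":0},{"claw":160,"tx":0,"ty":0,"tz":0,"twist":0}]' && 
python3 -m inch '[{"claw":160,"tx":0,"ty":-0.014,"tz":0,"twist":0},{"claw":160,"tx":0,"ty":0,"tz":0,"twist":0},{"claw":160,"tx":0,"ty":0,"tz":0,"twist":0}]'
python3 -m inch '[{"claw":160,"tx":0,"ty":-0.014,"tz":0,"twist":0},{"claw":160,"tx":0,"ty":0,"tz":0,"twist":0},{"claw":160,"tx":0,"ty":0,"tz":0,"twist":0}]'
python3 -m inch '[{"claw":160,"tx":0,"ty":-0.014,"tz":0,"twist":0},{"claw":160,"tx":0,"ty":0,"tz":0,"twist":0},{"claw":160,"tx":0,"ty":0,"tz":0,"twist":0}]'
```

```text
clock: 8.25
position: [0.5698, 0.0004, 0.0324]
orientation: [0.003, 0.998, 0.058, -0.006]
contact_force: [-7.5, -7.4, 9.1]
finger_gap: 0.064
grasp_force: 15.0
clock: 8.55
position: [0.5696, 0.002, 0.0324]
orientation: [0.003, 0.998, 0.058, -0.006]
contact_force: [-7.2, -8.2, 8.0]
finger_gap: 0.0639
grasp_force: 15.0
clock: 8.85
position: [0.5694, 0.0041, 0.0324]
orientation: [0.003, 0.998, 0.058, -0.006]
contact_force: [-7.8, -8.0, 9.3]
finger_gap: 0.0637
grasp_force: 15.0
clock: 9.15
position: [0.5693, 0.0047, 0.0323]
orientation: [0.004, 0.998, 0.058, -0.006]
contact_force: [-6.3, -9.6, 8.6]
finger_gap: 0.0641
grasp_force: 15.0
```

```bash
python3 -m inch '[{"claw":160,"tx":0,"ty":-0.014,"tz":0,"twist":0},{"claw":160,"tx":0.014,"ty":0,"tz":0,"twist":0},{"claw":160,"tx":0,"ty":-0.014,"tz":0,"twist":0},{"claw":160,"tx":0.007,"ty":0,"tz":0,"twist":0},{"claw":160,"tx":0,"ty":0,"tz":0,"twist":0}]'
python3 - <<'E'
from h import *
im=get_image("wrist"); cv2.imwrite("pics/w6.png",cv2.resize(im["color"][100:300,150:470],None,fx=2.4,fy=2.4))
import pickle; pickle.dump(im,open("w6.pkl","wb"))
E
```

```text
clock: 9.65
position: [0.5698, 0.0047, 0.032]
orientation: [0.006, 0.998, 0.056, -0.008]
contact_force: [-9.8, -17.2, 10.1]
finger_gap: 0.0641
grasp_force: 15.0
```

View pics/w6.png

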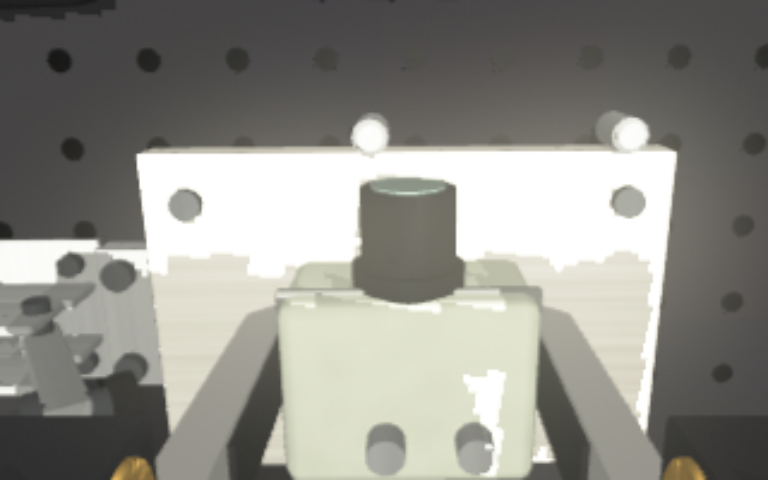

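The plate now sits against both dowels ((370,134), (629,133) in the crop) and the end stop at the left. I'll ease the preload, open, and lift.

```bash
python3 -m inch '[{"claw":160,"tx":-0.008,"ty":0.026,"tz":0,"twist":0},{"claw":160,"tx":0,"ty":0,"tz":0,"twist":0}]' 
python3 -m inch '[{"claw":100,"tx":0,"ty":0,"tz":0,"twist":0},{"claw":60,"tx":0,"ty":0,"tz":0,"twist":0},{"claw":0,"tx":0,"ty":0,"tz":0,"twist":0},{"claw":0,"tx":0,"ty":0,"tz":0,"twist":0},{"claw":0,"tx":0,"ty":0,"tz":0,"twist":0}]'
python3 -m inch '[{"claw":0,"tx":0,"ty":0,"tz":-0.1,"twist":0},{"claw":0,"tx":0,"ty":0,"tz":-0.32,"twist":0},{"claw":0,"tx":0,"ty":0,"tz":-0.32,"twist":0},{"claw":0,"tx":0,"ty":0,"tz":-0.3,"twist":0},{"claw":0,"tx":0,"ty":0,"tz":0,"twist":0}]'
python3 - <<'E'
from h import *
im=get_image("wrist"); cv2.imwrite("pics/w7.png",cv2.resize(im["color"][:240],None,fx=1.25,fy=1.25))
import pickle; pickle.dump(im,open("w7.pkl","wb"))
E
```

```text
clock: 9.9
position: [0.5701, 0.0048, 0.0319]
orientation: [0.004, 0.998, 0.058, -0.007]
contact_force: [-8.0, -11.2, 6.8]
finger_gap: 0.0639
grasp_force: 15.0
clock: 10.4
position: [0.5771, 0.0096, 0.0331]
orientation: [0.002, 0.998, 0.06, 0.0]
contact_force: [0.4, -8.9, 1.9]
finger_gap: 0.092
grasp_force: 4.2
clock: 10.9
position: [0.5814, 0.0137, 0.1954]
orientation: [-0.0, 0.998, 0.061, 0.006]
contact_force: [1.2, -0.0, 0.5]
finger_gap: 0.094
grasp_force: 0.0
```

View pics/w7.png

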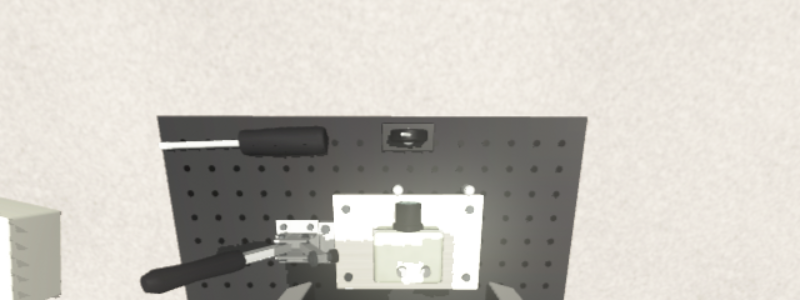

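Run:
```python
from meas import *
import pickle
im=pickle.load(open("w7.pkl","rb"));c=im["color"]
A=ray(im,*blobcen(c,375,152,4,120),.0307);B=ray(im,*blobcen(c,318,152,4,120),.0307)
yaw=np.arctan2(*(B-A)[[1,0]])-np.pi/2
R=np.array([[np.cos(yaw),-np.sin(yaw)],[np.sin(yaw),np.cos(yaw)]])
hd=((A+B)/2)[:2]-R@[.055,-.025]
print(A,B,np.linalg.norm(A-B),np.degrees(yaw),hd)
# plate edges, sampled
g=c.min(2).astype(int)
def edge(line): # subpixel first crossing of 140
    i=np.argmax(line>140); return i-1+(140-line[i-1])/(line[i]-line[i-1])
f=lambda u,v:(R.T@(ray(im,u,v,.0247)[:2]-hd)*1e3).round(1)
for u in(280,297,345,360): print("far",u,f(u,100+56-4+edge(g[152:170,u]) -100))
for v in(165,170,176): 
    print("right",f(394-edge(g[v,394:370:-1]),v), "left",f(255+edge(g[v,255:290]),v))
print(g[165,255:285]); print(g[200,255:285])
# handle grip: dark end
for t in np.arange(0,.6,.1):
    a=np.radians(80)-t; q=lambda s:np.r_[hd+R@[0,.123+s*np.cos(a)],.0427+s*np.sin(a)]
    print(round(t,1),(1.25*proj(im,q(.048))).round(),(1.25*proj(im,q(.12))).round())
s=get_state();print(s["position"],s["orientation"])
```

```text
[ 0.63178652 -0.04703811  0.0307    ] [0.62343047 0.02218029 0.0307    ] 0.06972094548283701 6.883441025419703 [0.57000868 0.00579914]
far 280 [165.1  53.1]
far 297 [165.1  33.7]
far 345 [165.1 -21. ]
far 360 [165.3 -38.1]
right [ 38.8 -76.4] left [38.7 75.8]
right [ 32.5 -75.9] left [32.3 75.3]
right [ 24.8 -76.1] left [24.7 75.6]
[ 94  95  96  96  97  96  97  98  98  98  99 181 255 255 255 255 255 255
 250 178 160 162 164 159 178 255 255 255 255 255]
[130 134 152 171 174 173 174 158 113  89  87  82  82  82 102 193 218 219
 219 219 219 219 219 219 219 219 219 219 220 220]
0.0 [255. 262.] [193. 294.]
0.1 [250. 262.] [177. 292.]
0.2 [245. 261.] [164. 290.]
0.3 [241. 261.] [153. 288.]
0.4 [238. 260.] [144. 284.]
0.5 [235. 259.] [137. 281.]
[0.57928558 0.01323295 0.19232498] [-2.78056931e-04  9.98163511e-01  6.04577775e-02  3.79284309e-03]
```

Run:
```python
from meas import *
import pickle
im=pickle.load(open("w7.pkl","rb"));c=im["color"];g=c.min(2).astype(int)
yaw=np.radians(6.87);R=np.array([[np.cos(yaw),-np.sin(yaw)],[np.sin(yaw),np.cos(yaw)]]);hd=np.array([.5700,.0058])
for u in(275,282,297,345,358,382):
    l=g[150:170,u];i=np.argmax(l>160);v=150+i-1+(160-l[i-1])/(l[i]-l[i-1])
    print(u,round(v,2),(R.T@(ray(im,u,v,.0247)[:2]-hd)*1e3).round(1))
print(g[150:162,345],g[150:162,282])
```

```text
275 155.04 [51.1 63.4]
282 154.86 [51.3 54.7]
297 154.86 [51.4 36. ]
345 154.93 [ 51.4 -23.8]
358 154.71 [ 51.6 -39.9]
382 154.76 [ 51.6 -69.8]
[116 116 117 114 108 164 255 255 255 255 255 255] [100 101 101 101 112 168 255 255 255 255 255 255]
```

The plate reads seated within about 0.3 mm and 0.2°. To make the seating certain I'll nudge it low on its edges with shut fingers, first the near edge (+x, between the dowels), then the end (+y).

```bash
python3 -m inch '[{"claw":255,"tx":-0.283,"ty":0.07,"tz":0,"twist":0},{"claw":255,"tx":-0.283,"ty":0.07,"tz":0,"twist":0},{"claw":255,"tx":0,"ty":0,"tz":0.3,"twist":0},{"claw":255,"tx":0,"ty":0,"tz":0.3,"twist":0},{"claw":255,"tx":0,"ty":0,"tz":0.1,"twist":0}]' 20
python3 -m inch '[{"claw":255,"tx":0,"ty":0,"tz":0,"twist":0},{"claw":255,"tx":0,"ty":0,"tz":0,"twist":0},{"claw":255,"tx":0,"ty":0,"tz":0,"twist":0}]'
```

```text
clock: 11.45
position: [0.4912, -0.0186, 0.0799]
orientation: [-0.0, 0.998, 0.06, -0.004]
contact_force: [-0.0, -0.0, -0.5]
finger_gap: 0.0575
grasp_force: 0.0
clock: 11.75
position: [0.4957, -0.0185, 0.0847]
orientation: [-0.0, 0.998, 0.06, 0.001]
contact_force: [-0.4, -1.2, -0.6]
finger_gap: 0.0332
grasp_force: 0.0
```

```bash
python3 -m inch '[{"claw":255,"tx":0,"ty":0,"tz":0.05,"twist":0},{"claw":255,"tx":0,"ty":0,"tz":0.2,"twist":0},{"claw":255,"tx":0,"ty":0,"tz":0.17,"twist":0},{"claw":255,"tx":0,"ty":0,"tz":0,"twist":0},{"claw":255,"tx":0,"ty":0,"tz":0,"twist":0}]'
python3 -m inch '[{"claw":255,"tx":0.06,"ty":0,"tz":0,"twist":0},{"claw":255,"tx":0.02,"ty":0,"tz":0,"twist":0},{"claw":255,"tx":0,"ty":0,"tz":0,"twist":0},{"claw":255,"tx":0,"ty":0,"tz":0,"twist":0}]'
python3 -m inch '[{"claw":255,"tx":0.02,"ty":0,"tz":0,"twist":0},{"claw":255,"tx":0.02,"ty":0,"tz":0,"twist":0},{"claw":255,"tx":0,"ty":0,"tz":0,"twist":0},{"claw":255,"tx":0,"ty":0,"tz":0,"twist":0}]'
```

```text
clock: 12.25
position: [0.4951, -0.0187, 0.0213]
orientation: [-0.0, 0.998, 0.06, -0.0]
contact_force: [-0.1, -0.2, -0.3]
finger_gap: 0.0006
grasp_force: 0.0
clock: 12.65
position: [0.5074, -0.0175, 0.0215]
orientation: [0.0, 0.998, 0.06, 0.0]
contact_force: [0.3, 0.2, -0.4]
finger_gap: 0.0007
grasp_force: 0.0
clock: 13.05
position: [0.513, -0.0166, 0.0209]
orientation: [-0.0, 0.998, 0.06, 0.0]
contact_force: [-0.5, -0.2, -0.7]
finger_gap: 0.0003
grasp_force: 0.0
```

```bash
for i in 1; do python3 -m inch '[{"claw":255,"tx":0.02,"ty":0,"tz":0,"twist":0},{"claw":255,"tx":0,"ty":0,"tz":0,"twist":0},{"claw":255,"tx":0,"ty":0,"tz":0,"twist":0}]'; python3 -m inch '[{"claw":255,"tx":0.02,"ty":0,"tz":0,"twist":0},{"claw":255,"tx":0,"ty":0,"tz":0,"twist":0},{"claw":255,"tx":0,"ty":0,"tz":0,"twist":0}]'; done
```

```text
clock: 13.35
position: [0.5135, -0.0167, 0.0206]
orientation: [0.0, 0.998, 0.06, -0.002]
contact_force: [-3.5, -0.0, 2.3]
finger_gap: 0.0005
grasp_force: 2.6
clock: 13.65
position: [0.5137, -0.0167, 0.0203]
orientation: [0.001, 0.998, 0.06, -0.005]
contact_force: [-8.7, -0.4, 4.3]
finger_gap: 0.0004
grasp_force: 4.5
```

```bash
python3 -m inch '[{"claw":255,"tx":0.025,"ty":0,"tz":0,"twist":0},{"claw":255,"tx":0,"ty":0,"tz":0,"twist":0},{"claw":255,"tx":0,"ty":0,"tz":0,"twist":0}]'; python3 -m inch '[{"claw":255,"tx":-0.1,"ty":0,"tz":0,"twist":0},{"claw":255,"tx":-0.1,"ty":0,"tz":0,"twist":0},{"claw":255,"tx":0,"ty":0,"tz":-0.3,"twist":0},{"claw":255,"tx":0,"ty":0,"tz":-0.3,"twist":0},{"claw":255,"tx":0,"ty":0.3,"tz":0,"twist":0}]'; python3 -m inch '[{"claw":255,"tx":0,"ty":0.3,"tz":0,"twist":0},{"claw":255,"tx":0,"ty":0,"tz":0,"twist":0},{"claw":255,"tx":0,"ty":0,"tz":0,"twist":0}]'
```

```text
clock: 13.95
position: [0.5138, -0.0169, 0.0199]
orientation: [0.001, 0.998, 0.06, -0.008]
contact_force: [-14.4, -0.2, 7.8]
finger_gap: 0.0004
grasp_force: 7.0
clock: 14.45
position: [0.5041, -0.0576, 0.1164]
orientation: [-0.001, 0.998, 0.065, 0.007]
contact_force: [1.7, 0.0, 0.2]
finger_gap: 0.0009
grasp_force: 0.0
clock: 14.75
position: [0.5045, -0.1098, 0.1111]
orientation: [0.0, 0.998, 0.058, 0.001]
contact_force: [-0.3, 0.7, -0.2]
finger_gap: 0.0006
grasp_force: 0.0
```

```bash
python3 -m inch '[{"claw":255,"tx":0.26,"ty":0,"tz":0,"twist":0},{"claw":255,"tx":0.26,"ty":0,"tz":0,"twist":0},{"claw":255,"tx":0,"ty":0,"tz":0.3,"twist":0},{"claw":255,"tx":0,"ty":0,"tz":0.29,"twist":0},{"claw":255,"tx":0,"ty":0,"tz":0,"twist":0}]'; python3 -m inch '[{"claw":255,"tx":0,"ty":0,"tz":0,"twist":0},{"claw":255,"tx":0,"ty":-0.08,"tz":0,"twist":0},{"claw":255,"tx":0,"ty":-0.03,"tz":0,"twist":0},{"claw":255,"tx":0,"ty":0,"tz":0,"twist":0}]'; python3 -m inch '[{"claw":255,"tx":0,"ty":-0.02,"tz":0,"twist":0},{"claw":255,"tx":0,"ty":0,"tz":0,"twist":0},{"claw":255,"tx":0,"ty":0,"tz":0,"twist":0}]'
```

```text
clock: 15.25
position: [0.5766, -0.0963, 0.0172]
orientation: [-0.001, 0.998, 0.062, -0.005]
contact_force: [-1.4, -0.5, -0.4]
finger_gap: 0.0004
grasp_force: 0.0
clock: 15.65
position: [0.5803, -0.0808, 0.0245]
orientation: [-0.0, 0.998, 0.061, 0.002]
contact_force: [0.3, -0.3, 1.1]
finger_gap: 0.0005
grasp_force: 0.0
clock: 15.95
position: [0.5788, -0.08, 0.0228]
orientation: [0.0, 0.998, 0.06, 0.0]
contact_force: [-0.3, -0.4, -0.0]
finger_gap: 0.0007
grasp_force: 0.0
```

```bash
python3 -m inch '[{"claw":255,"tx":0,"ty":0,"tz":0.02,"twist":0},{"claw":255,"tx":0,"ty":-0.02,"tz":0,"twist":0},{"claw":255,"tx":0,"ty":0,"tz":0,"twist":0},{"claw":255,"tx":0,"ty":0,"tz":0,"twist":0}]';python3 -m inch '[{"claw":255,"tx":0,"ty":-0.02,"tz":0,"twist":0},{"claw":255,"tx":0,"ty":0,"tz":0,"twist":0},{"claw":255,"tx":0,"ty":0,"tz":0,"twist":0}]';python3 -m inch '[{"claw":255,"tx":0,"ty":-0.02,"tz":0,"twist":0},{"claw":255,"tx":0,"ty":0,"tz":0,"twist":0},{"claw":255,"tx":0,"ty":0,"tz":0,"twist":0}]'
```

```text
clock: 16.35
position: [0.5782, -0.0778, 0.0195]
orientation: [0.001, 0.998, 0.06, -0.0]
contact_force: [-0.5, -4.4, 1.1]
finger_gap: 0.0006
grasp_force: 1.5
clock: 16.65
position: [0.5783, -0.0771, 0.0199]
orientation: [0.002, 0.998, 0.059, 0.0]
contact_force: [-0.3, -7.1, 3.8]
finger_gap: 0.0004
grasp_force: 3.5
clock: 16.95
position: [0.5782, -0.0765, 0.0202]
orientation: [0.003, 0.998, 0.058, 0.0]
contact_force: [0.1, -10.2, 4.1]
finger_gap: 0.0008
grasp_force: 5.5
```

```bash
python3 -m inch '[{"claw":255,"tx":0,"ty":-0.02,"tz":0,"twist":0},{"claw":255,"tx":0,"ty":0,"tz":0,"twist":0},{"claw":255,"tx":0,"ty":0,"tz":0,"twist":0}]';python3 -m inch '[{"claw":255,"tx":0,"ty":-0.01,"tz":0,"twist":0},{"claw":255,"tx":0,"ty":0,"tz":0,"twist":0},{"claw":255,"tx":0,"ty":0,"tz":0,"twist":0}]'
python3 - <<'E'
from h import *
im=get_image("wrist"); cv2.imwrite("pics/w8.png",im["color"])
import pickle; pickle.dump(im,open("w8.pkl","wb"))
E
```

```text
clock: 17.25
position: [0.5783, -0.0761, 0.0206]
orientation: [0.005, 0.998, 0.058, 0.001]
contact_force: [-0.1, -15.2, 4.7]
finger_gap: 0.0002
grasp_force: 7.4
clock: 17.55
position: [0.5782, -0.0758, 0.0207]
orientation: [0.005, 0.998, 0.057, 0.001]
contact_force: [2.0, -18.1, 5.4]
finger_gap: -0.0
grasp_force: 8.3
```

View pics/w8.png

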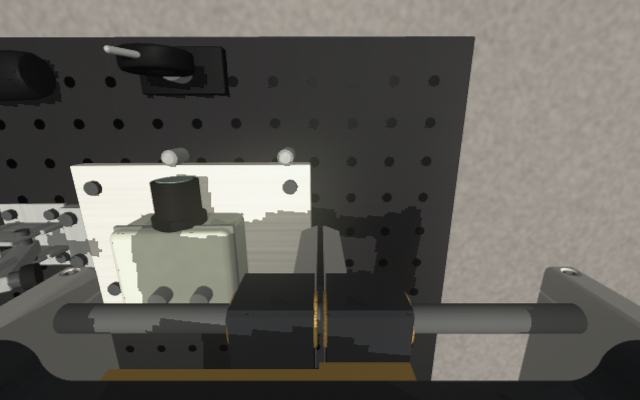

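The plate stays put under 18 N, so it is hard against the stop, with the dowels at (170,157) and (286,157) touching the edge. I'll back off, rise, and go to the handle.

```bash
python3 -m inch '[{"claw":255,"tx":0,"ty":0.1,"tz":0,"twist":0},{"claw":255,"tx":0,"ty":0.08,"tz":0,"twist":0},{"claw":255,"tx":0,"ty":0,"tz":-0.32,"twist":0},{"claw":255,"tx":0,"ty":0,"tz":-0.32,"twist":0},{"claw":255,"tx":0,"ty":0,"tz":-0.33,"twist":0}]'; python3 -m inch '[{"claw":255,"tx":0,"ty":0,"tz":0,"twist":0},{"claw":255,"tx":0,"ty":-0.28,"tz":0,"twist":0},{"claw":255,"tx":0,"ty":-0.28,"tz":0,"twist":0},{"claw":255,"tx":0,"ty":-0.28,"tz":0,"twist":0},{"claw":255,"tx":0,"ty":-0.28,"tz":0,"twist":0}]';python3 -m inch '[{"claw":255,"tx":0,"ty":-0.2,"tz":0,"twist":0},{"claw":255,"tx":0,"ty":0,"tz":0,"twist":0},{"claw":255,"tx":0,"ty":0,"tz":0,"twist":0}]'
cat > hp.py <<'E'
from meas import *
yaw=np.radians(6.87);R=np.array([[np.cos(yaw),-np.sin(yaw)],[np.sin(yaw),np.cos(yaw)]]);H=np.array([.5703,.0058])
def hpos():
    p=np.array(get_state()["position"]);return np.r_[R.T@(p[:2]-H),p[2]-.0127]
E
python3 -c "
from hp import *
print((hpos()*1e3).round(1))
im=get_image('top');c=im['color'];
g=c.max(2)[150:215,255:325]; 
q=lambda t,s:np.r_[H+R@[0,.123+s*np.cos(np.radians(80)-t)],.0427+s*np.sin(np.radians(80)-t)]
for t in np.arange(0,.7,.1):print(round(t,1),proj(im,q(t,.048)).round(1),proj(im,q(t,.121)).round(1))
v=int(proj(im,q(.35,.1))[1]);
for r in range(v-5,v+6,2):print(r,c.max(2)[r,262:312].tolist())
"
```

```text
clock: 18.1
position: [0.5796, -0.0919, 0.1657]
orientation: [-0.001, 0.998, 0.061, -0.001]
contact_force: [0.9, -0.6, -0.6]
finger_gap: 0.0006
grasp_force: 0.0
clock: 18.6
position: [0.5591, 0.076, 0.1642]
orientation: [-0.001, 0.998, 0.06, -0.001]
contact_force: [0.9, 0.5, -0.9]
finger_gap: 0.0003
grasp_force: 0.0
clock: 18.9
position: [0.5558, 0.1044, 0.1643]
orientation: [-0.0, 0.998, 0.061, -0.001]
contact_force: [1.1, -0.7, 0.5]
finger_gap: 0.0007
grasp_force: 0.0
[ -2.6  99.6 151.6]
0.0 [293.3 183.2] [287.2 178.9]
0.1 [292.  183.4] [283.8 179.5]
0.2 [290.7 183.7] [280.5 180.2]
0.3 [289.6 183.9] [277.4 180.9]
0.4 [288.4 184.2] [274.5 181.6]
0.5 [287.4 184.5] [271.9 182.4]
0.6 [286.5 184.8] [269.6 183.3]
177 [114, 103, 57, 49, 45, 48, 47, 44, 46, 44, 43, 28, 36, 32, 33, 31, 33, 41, 35, 40, 42, 60, 74, 79, 87, 92, 92, 94, 103, 106, 104, 106, 109, 112, 117, 119, 107, 65, 54, 61, 78, 80, 71, 58, 59, 60, 68, 99, 113, 126]
179 [111, 106, 62, 43, 47, 40, 45, 46, 44, 50, 33, 30, 38, 31, 29, 40, 53, 55, 57, 56, 48, 48, 66, 81, 81, 90, 91, 94, 95, 104, 105, 107, 109, 107, 83, 52, 57, 62,
[... 234 characters left out ...]
111, 115, 113, 120, 117, 115, 118, 121]
183 [117, 108, 75, 45, 48, 51, 50, 47, 35, 46, 57, 64, 74, 54, 24, 23, 30, 27, 28, 29, 28, 25, 28, 44, 75, 82, 89, 87, 97, 98, 95, 63, 51, 59, 63, 62, 61, 75, 98, 103, 107, 109, 113, 115, 116, 116, 119, 118, 120, 118]
185 [110, 112, 103, 48, 43, 45, 47, 47, 53, 49, 46, 49, 51, 45, 54, 51, 52, 50, 46, 49, 33, 36, 34, 30, 49, 71, 81, 84, 95, 83, 56, 53, 63, 62, 60, 62, 95, 105, 107, 107, 108, 110, 117, 115, 120, 118, 120, 115, 119, 121]
187 [109, 111, 102, 51, 48, 45, 47, 50, 48, 45, 49, 49, 46, 46, 48, 48, 43, 48, 51, 51, 47, 52, 47, 45, 53, 64, 77, 80, 75, 55, 52, 61, 62, 65, 78, 99, 104, 109, 111, 116, 113, 117, 119, 118, 116, 120, 122, 116, 121, 122]
```

```bash
python3 -m inch '[{"claw":255,"tx":0.017,"ty":-0.17,"tz":0,"twist":0},{"claw":255,"tx":0,"ty":0,"tz":0.15,"twist":0},{"claw":255,"tx":0,"ty":0,"tz":0.14,"twist":0},{"claw":255,"tx":0,"ty":0,"tz":0,"twist":0},{"claw":255,"tx":0,"ty":0,"tz":0,"twist":0}]'; python3 -m inch '[{"claw":255,"tx":0,"ty":-0.06,"tz":0,"twist":0},{"claw":255,"tx":0,"ty":-0.06,"tz":0,"twist":0},{"claw":255,"tx":0,"ty":-0.06,"tz":0,"twist":0},{"claw":255,"tx":0,"ty":0,"tz":0,"twist":0}]'
python3 -c "
from hp import *
print((hpos()*1e3).round(1))"
```

```text
clock: 19.45
position: [0.5562, 0.1276, 0.1213]
orientation: [0.0, 0.998, 0.059, -0.0]
contact_force: [1.0, -0.1, 0.1]
finger_gap: 0.0008
grasp_force: 0.0
clock: 19.85
position: [0.5527, 0.1587, 0.1221]
orientation: [-0.001, 0.998, 0.062, 0.001]
contact_force: [0.0, 0.1, 0.2]
finger_gap: 0.0002
grasp_force: 0.0
[  0.8 153.9 109.4]
```

```bash
python3 -m inch '[{"claw":255,"tx":0,"ty":-0.045,"tz":0.045,"twist":0},{"claw":255,"tx":0,"ty":-0.045,"tz":0.045,"twist":0},{"claw":255,"tx":0,"ty":0,"tz":0,"twist":0}]'; python3 -m inch '[{"claw":255,"tx":0,"ty":-0.045,"tz":0.05,"twist":0},{"claw":255,"tx":0,"ty":-0.045,"tz":0.05,"twist":0},{"claw":255,"tx":0,"ty":0,"tz":0,"twist":0}]'
python3 -c "
from hp import *
print((hpos()*1e3).round(1))"
```

```text
clock: 20.15
position: [0.551, 0.1702, 0.1073]
orientation: [-0.0, 0.998, 0.061, -0.0]
contact_force: [-0.5, -0.2, -0.2]
finger_gap: 0.0006
grasp_force: 0.0
clock: 20.45
position: [0.5492, 0.1836, 0.0921]
orientation: [-0.0, 0.998, 0.061, -0.0]
contact_force: [-0.8, -0.2, -0.1]
finger_gap: 0.0009
grasp_force: 0.0
[  0.3 179.   79.4]
```

```bash
python3 -m inch '[{"claw":255,"tx":0,"ty":-0.04,"tz":0.05,"twist":0},{"claw":255,"tx":0,"ty":-0.02,"tz":0.04,"twist":0},{"claw":255,"tx":0,"ty":0,"tz":0,"twist":0}]' 
python3 -c "
from hp import *
print((hpos()*1e3).round(1))
im=get_image('side');c=im['color'];cv2.imwrite('pics/s9.png',c)
q=lambda a,s:np.r_[H+R@[0,.123+s*np.cos(np.radians(a))],.0427+s*np.sin(np.radians(a))]
for a in (70,57,45,30,20,10,5):
  v=[]
  for s in(.03,.06,.075,.09,.105,.118):
    u,w=proj(im,q(a,s)).round().astype(int); v.append((int(u),int(w),int(c[w-1:w+2,u-1:u+2].max(2).mean())))
  print(a,v)
u,w=proj(im,np.r_[H+R@[0.0003,.185],.08]).round().astype(int);print(u,w)
for r in range(235,290,3):print(r,c.max(2)[r,278:318].tolist())
"
```

```text
clock: 20.75
position: [0.5482, 0.1919, 0.0787]
orientation: [-0.0, 0.998, 0.06, -0.0]
contact_force: [1.5, 0.2, 0.5]
finger_gap: 0.0008
grasp_force: 0.2
[  0.4 187.4  66. ]
70 [(291, 237, 163), (290, 231, 62), (290, 229, 67), (290, 226, 63), (290, 223, 48), (290, 220, 43)]
57 [(291, 239, 163), (291, 236, 163), (290, 235, 163), (290, 233, 132), (290, 231, 62), (290, 230, 57)]
45 [(291, 242, 163), (291, 241, 163), (290, 241, 162), (290, 240, 162), (290, 240, 162), (290, 240, 162)]
30 [(291, 245, 164), (291, 247, 163), (291, 248, 159), (290, 250, 101), (290, 251, 58), (290, 252, 32)]
20 [(291, 246, 164), (291, 251, 57), (291, 253, 23), (291, 255, 25), (290, 258, 30), (290, 260, 33)]
10 [(291, 248, 159), (291, 254, 24), (291, 258, 30), (291, 261, 30), (291, 264, 30), (291, 267, 34)]
5 [(291, 249, 140), (291, 256, 25), (291, 260, 31), (291, 263, 28), (291, 267, 34), (291, 270, 27)]
290 248
235 [155, 158, 163, 163, 165, 164, 164, 164, 164, 165, 162, 164, 164, 164, 163, 164, 163, 165, 164, 160, 147, 141, 147, 159, 172, 202, 231, 240, 242, 244, 238, 183, 94, 58, 61, 61, 61, 61, 61, 59]
238 
[... 2427 characters left out ...]
 [61, 59, 60, 61, 61, 61, 62, 62, 61, 57, 52, 42, 33, 33, 33, 37, 37, 35, 33, 35, 34, 33, 34, 32, 34, 34, 35, 35, 35, 36, 34, 34, 32, 35, 37, 34, 32, 36, 31, 34]
283 [64, 63, 64, 63, 63, 60, 58, 56, 54, 55, 52, 47, 45, 43, 43, 42, 40, 43, 40, 41, 40, 33, 37, 35, 37, 32, 34, 33, 35, 33, 38, 37, 36, 38, 38, 40, 40, 38, 39, 42]
286 [92, 73, 60, 68, 88, 98, 100, 101, 102, 101, 95, 78, 64, 66, 71, 73, 75, 73, 72, 75, 72, 73, 72, 74, 79, 80, 83, 85, 81, 79, 77, 81, 90, 91, 93, 94, 93, 94, 96, 96]
289 [185, 183, 181, 180, 182, 182, 182, 181, 181, 183, 181, 168, 135, 112, 109, 109, 105, 106, 109, 108, 107, 108, 109, 109, 110, 109, 109, 108, 106, 105, 105, 106, 107, 108, 106, 108, 108, 109, 109, 108]
```

```bash
python3 -m inch '[{"claw":255,"tx":0,"ty":-0.03,"tz":0.04,"twist":0},{"claw":255,"tx":0,"ty":0,"tz":0.04,"twist":0},{"claw":255,"tx":0,"ty":0,"tz":0,"twist":0}]'; python3 -c "
from hp import *
print((hpos()*1e3).round(1))"; python3 -m inch '[{"claw":255,"tx":0,"ty":0,"tz":0.03,"twist":0},{"claw":255,"tx":0,"ty":0,"tz":0,"twist":0},{"claw":255,"tx":0,"ty":0,"tz":0,"twist":0}]' 
python3 -c "
from hp import *
print((hpos()*1e3).round(1))"
```

```text
clock: 21.1
position: [0.5475, 0.1971, 0.0668]
orientation: [-0.001, 0.998, 0.06, -0.0]
contact_force: [0.1, 0.3, 0.1]
finger_gap: 0.0001
grasp_force: 0.2
[  0.3 192.6  54.1]
clock: 21.4
position: [0.5478, 0.1958, 0.0627]
orientation: [0.0, 0.998, 0.06, -0.0]
contact_force: [-0.0, -0.6, 0.2]
finger_gap: 0.0004
grasp_force: 0.1
[  0.3 191.3  50. ]
```

```bash
python3 -m inch '[{"claw":255,"tx":0,"ty":0,"tz":0.02,"twist":0},{"claw":255,"tx":0,"ty":0,"tz":0,"twist":0},{"claw":255,"tx":0,"ty":0,"tz":0,"twist":0}]'; python3 -m inch '[{"claw":255,"tx":0,"ty":0,"tz":0.02,"twist":0},{"claw":255,"tx":0,"ty":0,"tz":0,"twist":0},{"claw":255,"tx":0,"ty":0,"tz":0,"twist":0}]' 
python3 -c "
from hp import *
print((hpos()*1e3).round(1))"
```

```text
clock: 21.7
position: [0.5479, 0.196, 0.0599]
orientation: [0.0, 0.998, 0.06, -0.0]
contact_force: [-0.3, 1.1, 1.2]
finger_gap: 0.0008
grasp_force: 0.7
clock: 22.0
position: [0.548, 0.1964, 0.0579]
orientation: [-0.0, 0.998, 0.06, 0.0]
contact_force: [-3.3, 0.9, 10.0]
finger_gap: 0.0005
grasp_force: 5.0
[  0.7 191.9  45.2]
```

```bash
python3 -m inch '[{"claw":255,"tx":0,"ty":0,"tz":0.015,"twist":0},{"claw":255,"tx":0,"ty":0,"tz":0,"twist":0},{"claw":255,"tx":0,"ty":0,"tz":0,"twist":0}]'; python3 -c "
from hp import *
print((hpos()*1e3).round(2))";python3 -m inch '[{"claw":255,"tx":0,"ty":0,"tz":0.015,"twist":0},{"claw":255,"tx":0,"ty":0,"tz":0,"twist":0},{"claw":255,"tx":0,"ty":0,"tz":0,"twist":0}]' 
python3 -c "
from hp import *
print((hpos()*1e3).round(2))"
```

```text
clock: 22.3
position: [0.5481, 0.1965, 0.0574]
orientation: [-0.0, 0.998, 0.06, 0.001]
contact_force: [-5.2, -0.1, 23.5]
finger_gap: 0.0004
grasp_force: 11.6
[  0.77 191.98  44.66]
clock: 22.6
position: [0.5482, 0.1965, 0.0569]
orientation: [0.0, 0.998, 0.06, 0.001]
contact_force: [-9.1, -1.7, 37.7]
finger_gap: 0.0004
grasp_force: 18.7
[  0.85 192.02  44.2 ]
```

38 N with no further travel means the handle is at its end stop. I'll rise clear and check from the cameras numerically.

```bash
python3 -m inch '[{"claw":255,"tx":0,"ty":0,"tz":-0.1,"twist":0},{"claw":255,"tx":0,"ty":0,"tz":-0.3,"twist":0},{"claw":255,"tx":0,"ty":0,"tz":-0.3,"twist":0},{"claw":255,"tx":0,"ty":0.3,"tz":-0.3,"twist":0},{"claw":255,"tx":0,"ty":0.3,"tz":-0.3,"twist":0}]'; python3 -m inch '[{"claw":255,"tx":0,"ty":0.3,"tz":0,"twist":0},{"claw":255,"tx":0,"ty":0.3,"tz":0,"twist":0},{"claw":255,"tx":-0.2,"ty":0,"tz":0,"twist":0},{"claw":255,"tx":0,"ty":0,"tz":0,"twist":0},{"claw":255,"tx":0,"ty":0,"tz":0,"twist":0}]'
python3 - <<'E'
from hp import *
im=get_image("wrist");c=im["color"];cv2.imwrite("pics/w10.png",c)
q=lambda x,y,z:np.r_[H+R@[x,y],z+.0127]
pc=lambda *p:tuple(proj(im,q(*p)).round(1))
dA,dB=pc(.055,-.06,.018),pc(.055,.01,.018)
g=c.min(2).astype(int)
A,B=[ray(im,*blobcen(c,int(round(d[0])),int(round(d[1])),4,120),.0307) for d in(dA,dB)]
yw=np.arctan2(*(B-A)[[1,0]])-np.pi/2;Rm=np.array([[np.cos(yw),-np.sin(yw)],[np.sin(yw),np.cos(yw)]])
hd=((A+B)/2)[:2]-Rm@[.055,-.025];print(dA,dB,np.linalg.norm(A-B),np.degrees(yw),hd)
def cross(p,qq,z=.012,n=120):
    L=np.linspace(p,qq,n);U=np.array([proj(im,np.r_[hd+Rm@l,z+.0127]) for l in L],np.float32)
    v=cv2.remap(g.astype(np.float32),U[None,:,0],U[None,:,1],1)[0];i=np.argmax(v>160);return (L[i]*1e3).round(1)
for y in(-68,-45,-25,25,45,60):print("far",cross((.06,y/1e3),(.04,y/1e3)))
for x in(25,35,42):print("end+",cross((x/1e3,.086),(x/1e3,.066)),"end-",cross((x/1e3,-.086),(x/1e3,-.066)))
m=c.max(2)
for a in(5,15,25,40):
    print(a,[(int(pc(0,.123+s*np.cos(np.radians(a)),.03+s*np.sin(np.radians(a)))[0]),int(pc(0,.123+s*np.cos(np.radians(a)),.03+s*np.sin(np.radians(a)))[1]),int(m[tuple(int(round(k)) for k in pc(0,.123+s*np.cos(np.radians(a)),.03+s*np.sin(np.radians(a)))[::-1])])) for s in(.03,.04,.06,.08,.1,.115,.125,.135)])
E
```

```text
clock: 23.1
position: [0.5562, 0.1253, 0.2296]
orientation: [0.0, 0.998, 0.061, 0.0]
contact_force: [0.4, -0.4, 0.6]
finger_gap: 0.0005
grasp_force: 0.0
clock: 23.6
position: [0.5372, 0.0325, 0.2281]
orientation: [0.0, 0.998, 0.06, -0.0]
contact_force: [0.6, -0.2, 0.4]
finger_gap: 0.0006
grasp_force: 0.0
(np.float64(390.7), np.float64(115.2)) (np.float64(336.4), np.float64(115.2)) 0.070081805322099 6.929273506365782 [0.57013643 0.00568423]
far [ 50.6 -68. ]
far [ 50.6 -45. ]
far [ 50.6 -25. ]
far [50.8 25. ]
far [50.8 45. ]
far [50.9 60. ]
end+ [25.  74.7] end- [ 25.  -75.1]
end+ [35.  75.4] end- [ 35.  -75.6]
end+ [42.  75.4] end- [ 42.  -75.1]
5 [(225, 159, 242), (217, 159, 238), (201, 159, 62), (185, 159, 59), (169, 160, 55), (157, 160, 51), (148, 160, 146), (140, 160, 200)]
15 [(225, 160, 239), (216, 160, 238), (199, 160, 61), (182, 161, 57), (164, 162, 49), (150, 162, 46), (141, 162, 195), (131, 163, 200)]
25 [(225, 160, 239), (216, 161, 235), (199, 162, 57), (181, 163, 48), (162, 164, 45), (147, 164, 191), (136, 165, 203), (126, 166, 198)]
40 [(227, 161, 236), (219, 162, 233), (202, 163, 47), (183, 165, 41), (164, 167, 90), (148, 168, 195), (137, 169, 197), (125, 170, 197)]
```

```bash
python3 -c "
from bench import *
print(finish_job())"
```

```text
the job is handed in; nothing more can be done
None
```

The job is handed in: the camera check puts the plate against both dowels and the end stop to within about 1 mm. I pushed the clamp handle down to a hard stop at 38 N and let go; "fully closed" rests on that force and the fingertip height, because the last image could not confirm the handle angle.

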